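# Tip the vial insert out of its nest and lay it in the wash tray

### The job

In the filling stand, find the white vial insert with three small wells; it lies flush in its recessed nest with no room for fingers, so gently press down the end towards the robot, beside the open slot, until it tips and stays tipped with its far end standing out of the nest. Take it by that raised end, lift it out and lower it flat, wells up and with its length along the tray's short side, into the middle of the wash tray's empty bay, letting go only once it rests on the tray floor. Leave the other insert (one large well) in its nest and the needle manifold in its bay undisturbed.

Things in the scene. Friction and masses are not known exactly. Their poses are not given: they have to be found in the camera images.
- insert: White plastic block 72 x 46 x 18 mm (x, y, z), about 0.1 kg, with three 9 mm wells, 6 mm deep, in a row across its top at x = +8 mm. Origin at the centre of its underside, z up out of its top. In the nest its x axis points away from the robot, along the stand's x: the -x end is the press end, the +x end the one that rises.
- press_end (a point): Where to press: on the insert's top, mid-width, 10 mm from the press end (insert frame x -26, y 0, z 18 mm). A newton or so rocks it about the shelf's edge (x -2 mm, underside); past some 15 degrees it falls over and stays tipped at 27 to 31 degrees, press end on the rigid trough floor.
- raised_end (a point): On the insert's top, mid-width, 6 mm from the end that rises (insert frame x +30, y 0, z 18 mm). Once tipped, this end's top edge stands about 15 mm above the stand and its sides, 46 mm apart along y, can be gripped there, best with the gripper tilted as the block is.
- stand: Fixed dark steel block 150 x 210 x 44 mm (x, y, z), origin at the centre of its underside. Two like nests at x 0, y +50 and -50 mm, for the two inserts, either way round. Nest: pocket 48.4 mm wide, x -42 to +37.2 mm; the insert, centred at x 0, is flush with the stand's top and leaves a 6 mm slot at the press end (-x, towards the robot), 1.2 mm elsewhere.
- shelf_edge (a point): On the stand, midway between the nests, at the height of the nests' shelves and above their edge (stand frame x -2, y 0, z 26 mm). The shelf, 18 mm below the stand's top, carries an insert from here to its +x end; from here to -x the nest is a trough, its floor 35.5 mm below the stand's top.
- other_insert: White plastic block of the insert's size (72 x 46 x 18 mm, origin at the centre of its underside) but with one large well, 22 mm across. It lies in the other nest and stays there.
- tray: Fixed grey plastic wash tray 140 x 270 mm, 16 mm high (x, y, z); walls, divider and floor 3 mm thick; origin at the centre of its underside. A divider along x at y 0 makes two bays of about 134 x 132 mm: the one at +y is empty, the one at -y holds the needle manifold.
- bay (a point): Centre of the empty bay's floor, 3 mm above the table (tray frame x 0, y +67 mm); its axes are the tray's. The insert's x axis must end along this x axis, either way round.
- manifold: Loose steel bar 24 x 90 x 16 mm with three upright tubes, 46 mm high in all, in the tray's other bay; origin at the centre of its underside. It stays there.
There are look-alikes about, which are no part of the job. Leave any pink or red look-alike of the insert alone.

How it is judged:
By the outcome, as a careful person would: the job done as asked, in the order asked, and still so for the second after the job is handed in, with the robot touching nothing.
It also fails if it takes over 48 s, if anything falls off the work surface, if the arm or the gripper's body presses on something with over 40 N, if the wrist force passes 120 N, or if a joint passes its speed limit or range.

### The arm

A 6-joint arm with a two-finger parallel gripper is mounted at the origin on the work surface. World frame = base frame: x ahead of the robot, y to its left, z up, the work surface at z = 0. Lengths are in m, angles in rad, forces in N, time in s.
With the tool pointing down it reaches from about 0.25 to 0.725 m from the base axis. Payload 4 kg.
Tool frame: the origin (TCP) lies between the finger pads; the fingertips stand 8 mm ahead of it and the grasp point (between the pads) lies 11 mm behind it; z points along the fingers, y is the direction in which the jaws open and shut (so a half turn about z gives the same grasp; the last joint's range is limited). The gripper opens to 85 mm and grips with 20 to 120 N. Pads are 22 mm wide; open, the fingers measure 114 mm over their backs; the gripper's body (76 mm by 85 mm) begins 54 mm behind the grasp point. The pads swing forward as they close: fully open they stand 13 mm farther back than shut.
Start: joints at [-1.136, 0.241, 0.005, 1.335, 0, 1.571], TCP at [0.211, -0.453, 0.239] pointing down, gripper open.
Joint ranges: [-2.72, 2.72], [-1.05, 1.87], [-1.09, 1.28], [-1.99, 2.15], [-1.42, 1.44], [-3.14, 3.14]. Speed limits (rad/s): [2.79, 2.79, 3.14, 3.14, 3.14, 3.14].

### API

Orientations are given as a unit quaternion [x, y, z, w].
In Python, from workcell import * gives the robot as it stands.
- The arm moves only by the tool send_rows, never from a script. Its argument "increments" is a list that holds one entry, the list of rows, each a list of 6 numbers: the shift along the tool's x, y, z in units of 50 mm (1.0 is 50 mm), then the turn, a rotation vector about the tool's x, y, z in units of 10 degrees (1.0 is 10 degrees). In form: [[[x, y, z, ax, ay, az], ...]]. A call has 1 to 8 rows; each row shifts and turns the commanded pose from where the row before left it, along the tool's axes as they then stand; what a row does not reach is not made up. A row lasts 1/8 s, in which the tool goes at most 62.5 mm and 10.7 degrees, less where a joint would pass 70% of its speed; a pose out of reach is approached as far as the arm can. A call with a number of a shift or a turn outside -1 to 1 is refused whole. A call with a gripper value outside its range is refused whole. "grip" is the closure, from 0 (fully open) to 1 (shut), set as the call begins (left out, the last holds). The fingers move at their own pace and stop on an object; the grip force is fixed at half the most. Time passes only in rows, so rows that do not move let the fingers close. It gives the time, the measured TCP pose, the force and the opening at its end, in the units of the state.
- get_obs(): the state, without advancing time (a new reading comes with each control period).
- camera(name): name is "scene" or "top"; returns a dict with "color" (400x640x3 uint8, red, green, blue), "z_map" (400x640 float32, m along the optical axis (not along the pixel's ray), 0 where there is no reading), "intrinsics" (3x3 intrinsics, pixels), "dist" ([k1, k2, p1, p2, k3] as OpenCV has them; the pictures are not rectified), "pose" (4x4, takes a point from camera to world coordinates). Camera axes: x right, y down, z forward; pixel columns grow to the right and rows downward; lengths in m; the calibration is good to about 2 mm. A picture is of the moment at which its call begins.
- job_done(): hands the job in, once; it reports no verdict.
The state is a dict: "clock": time; "joint_pos": joint angles; "joint_vel": joint speeds; "tau": joint torques, N m; "eef_pos": TCP position; "tool_rot": TCP orientation; "ft_force": force on the tool from outside, world axes, zero at the start; "ft_torque": the same for the moment, N m; "grip_width": finger opening in m.
Only numpy, scipy, OpenCV 4.12 (cv2) and the standard library are available. Lean on these libraries where they do the work, as an engineer would, in place of code of your own. Each camera call takes 0.05 s, during which the arm holds its last target.

## Working session

There is one attempt and no reset: what is moved stays moved. The work goes in short steps, Python scripts to look and compute and a tool call to move; the robot and the scene stay as the last step left them, time stands still between calls to the robot, and variables do not carry over. Pictures are saved under pics/ and viewed, and the job is handed in when it is done.

Besides the shell and the picture viewer there is one more tool, called after ">>>" as name([rows], argument=value, ...), one row to a line, values as JSON. send_rows: Moves the arm, as the interface text tells. Its arguments: {"type":"object","properties":{"increments":{"type":"array"},"grip":{"type":"number"}},"required":["increments"]}

```bash
mkdir -p pics; ls; python3 - <<'E'
from workcell import *
import cv2,numpy as np
print(get_obs())
for n in ("scene","top"):
    c=camera(n); np.savez(f"{n}0.npz",**{k:np.array(v) for k,v in c.items()})
    cv2.imwrite(f"pics/{n}0.png",c["color"][:,:,::-1]); print(n,c["intrinsics"],c["dist"],np.round(c["pose"],4))
E
```

```text
pics
{'clock': 0.0, 'joint_pos': array([-1.13602099e+00,  2.41413770e-01,  3.74281081e-03,  1.33517904e+00,
        1.34447354e-05,  1.57075394e+00]), 'joint_vel': array([-0.00077293,  0.00029071,  0.00023974,  0.00207136, -0.00029748,
       -0.00038867]), 'tau': array([ 7.85593929e-04, -3.72317076e+01,  2.52408206e+01,  1.70303351e-02,
       -1.23110867e-04,  8.77941687e-06]), 'eef_pos': array([ 0.21035486, -0.45293791,  0.23841962]), 'tool_rot': array([ 9.76459122e-01,  2.15700092e-01, -2.14882397e-04, -1.00412455e-03]), 'ft_force': array([0.0658618 , 0.27392653, 0.54363339]), 'ft_torque': array([-0.00654917,  0.0101294 , -0.01952946]), 'grip_width': 0.08529645348668023}
scene [[371.36194822   0.         315.5509276 ]
 [  0.         371.36194822 196.82168324]
 [  0.           0.           1.        ]] [-0.07474437  0.          0.          0.          0.        ] [[-0.2032  0.773  -0.601   1.0654]
 [ 0.9791  0.1547 -0.1322  0.0847]
 [-0.0092 -0.6153 -0.7883  0.8155]
 [ 0.      0.      0.      1.    ]]
top [[487.47331598   0.         317.90589671]
 [  0.         487.47331598 203.11921789]
 [  0.           0.           1.        ]] [-0.09111669  0.          0.          0.          0.        ] [[-0.023  -0.985   0.1712  0.2715]
 [-0.9997  0.0237  0.002  -0.0689]
 [-0.006  -0.1711 -0.9852  1.1658]
 [ 0.      0.      0.      1.    ]]
```

View pics/top0.png

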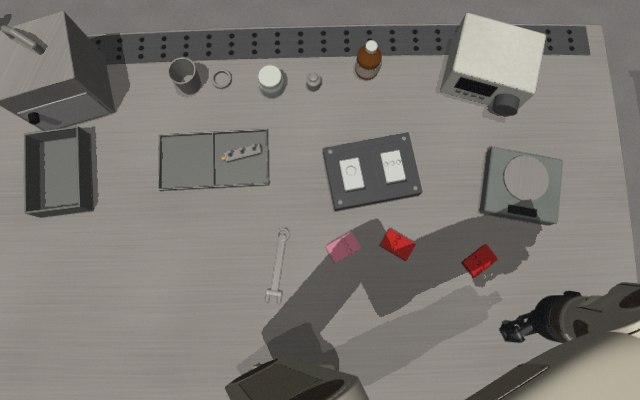

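View pics/scene0.png

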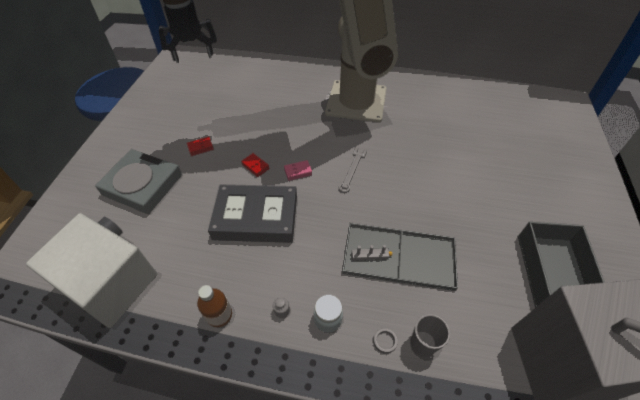

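The top view shows the stand around (372,171), with the three-well insert on its right at (393,167) and the one-well insert at (351,173). The tray is around (214,160): its empty bay is on the left at (187,160) and the manifold is at (241,153). Next I'll measure these.

```bash
cat > h.py <<'E'
import cv2,numpy as np
from scipy.spatial.transform import Rotation as R
def load(n): return dict(np.load(n))
def ray(c,uv):
    p=cv2.undistortPoints(np.array(uv,float).reshape(-1,1,2),c["intrinsics"],c["dist"]).reshape(-1,2)
    d=np.c_[p,np.ones(len(p))]@c["pose"][:3,:3].T
    return c["pose"][:3,3],d
def plane(c,uv,z):
    o,d=ray(c,uv); return o+d*((z-o[2])/d[:,2])[:,None]
def cloud(c):
    H,W=c["z_map"].shape; v,u=np.mgrid[:H,:W]
    p=cv2.undistortPoints(np.stack([u,v],-1).reshape(-1,1,2).astype(float),c["intrinsics"],c["dist"]).reshape(H,W,2)
    P=np.concatenate([p,np.ones((H,W,1))],-1)*c["z_map"][...,None]
    return P@c["pose"][:3,:3].T+c["pose"][:3,3]
def fit(c,mask,z):
    cs=cv2.findContours(mask.astype(np.uint8),cv2.RETR_EXTERNAL,cv2.CHAIN_APPROX_NONE)[0]
    k=max(cs,key=cv2.contourArea).reshape(-1,2)
    P=plane(c,k,z)[:,:2]
    r=cv2.minAreaRect((P*1000).astype(np.float32)); return r,cv2.boxPoints(r)
E
python3 - <<'E'
from h import *
for n,boxes in (("top",dict(ins=(376,140,413,192),oth=(333,150,370,198),stand=(315,125,430,215),tray=(152,122,276,198))),("scene",dict(ins=(220,190,250,224),oth=(258,192,288,224),stand=(205,180,302,248),tray=(338,220,462,292)))):
    c=load(n+"0.npz"); P=cloud(c); g=cv2.cvtColor(c["color"],cv2.COLOR_RGB2GRAY)
    print(n,"table z",np.nanmedian(P[200:215,290:320,2]))
    for k,(a,b,e,d) in boxes.items():
        box=np.zeros(g.shape,bool); box[b:d,a:e]=1
        if k in("ins","oth"): m=box&(g>140); z=.044; 
        elif k=="stand": m=box&(P[...,2]>.036)&(P[...,2]<.06); z=.044
        else: m=box&(P[...,2]>.010)&(P[...,2]<.03);z=.016
        print(k,m.sum(),"z",np.round(np.median(P[m],0),4),np.round(P[m][:,2].std(),4))
        m=cv2.morphologyEx(m.astype(np.uint8),cv2.MORPH_CLOSE,np.ones((3,3)))
        r,bx=fit(c,m,z);print(" ",np.round(r[0],1),np.round(r[1],1),round(r[2],2),np.round(bx,0).tolist())
    cr=(c["color"][120:215,150:430] if n=="top" else c["color"][175:295,200:465])
    cv2.imwrite(f"pics/{n}_crop.png",cv2.resize(cr[:,:,::-1],None,fx=2.85,fy=2.85,interpolation=cv2.INTER_CUBIC))
E
```

```text
top table z 0.00026484483400179837
ins 573 z [ 0.5517 -0.2457  0.0441] 0.0039
  [ 552.  -245.6] [72.7 45.8] 9.4 [[512.0, -229.0], [520.0, -274.0], [592.0, -262.0], [584.0, -217.0]]
oth 595 z [ 0.5356 -0.1472  0.044 ] 0.003
  [ 535.8 -147. ] [72.7 46.8] 9.59 [[496.0, -130.0], [504.0, -176.0], [576.0, -164.0], [568.0, -118.0]]
stand 5445 z [ 0.5427 -0.1957  0.0443] 0.0023
  [ 542.8 -196.2] [152.3 211.6] 9.5 [[450.0, -104.0], [485.0, -313.0], [635.0, -288.0], [600.0, -79.0]]
tray 1012 z [0.5974 0.1471 0.0164] 0.0033
  [586.7 189. ] [143.  271.2] 1.13 [[513.0, 323.0], [518.0, 52.0], [661.0, 55.0], [656.0, 326.0]]
scene table z 0.0015606403163093696
ins 362 z [ 0.5506 -0.2449  0.0447] 0.0699
  [ 550.7 -245.5] [71.3 44.7] 9.37 [[512.0, -229.0], [519.0, -273.0], [590.0, -262.0], [582.0, -218.0]]
oth 379 z [ 0.5344 -0.1469  0.0449] 0.0023
  [ 534.2 -146.6] [71.3 45.2] 9.2 [[495.0, -130.0], [503.0, -175.0], [573.0, -163.0], [566.0, -119.0]]
stand 3929 z [ 0.5503 -0.1932  0.0446] 0.0019
  [ 544.9 -194.9] [157.5 210.5] 9.38 [[450.0, -104.0], [484.0, -312.0], [640.0, -286.0], [605.0, -78.0]]
tray 1074 z [0.6033 0.1516 0.016 ] 0.0033
  [588.8 190.1] [144.5 270.7] 1.2 [[514.0, 324.0], [519.0, 53.0], [664.0, 56.0], [658.0, 327.0]]
```

View pics/top_crop.png

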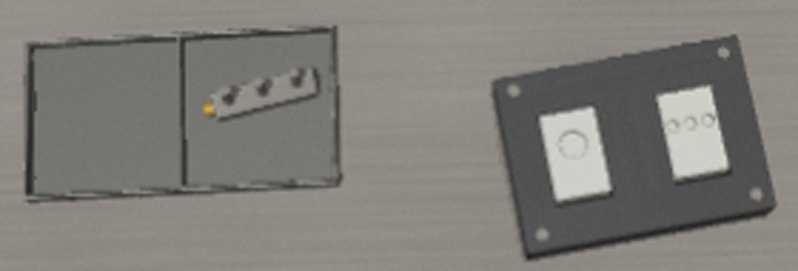

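View pics/scene_crop.png

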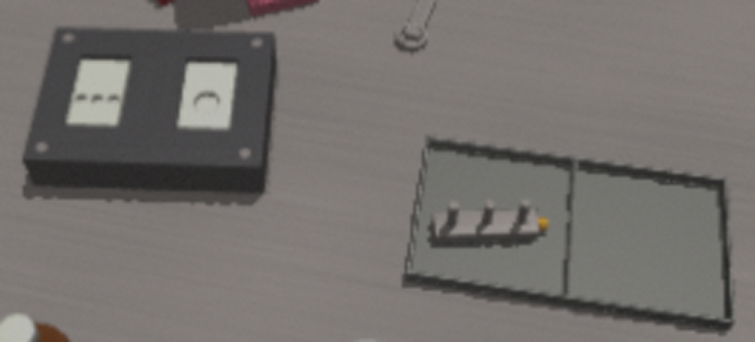

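```bash
cat >> h.py <<'E'
def rot(yaw,tilt=0):
    # tool x along yaw (tilted up by tilt), z down & forward
    a,t=np.radians(yaw),np.radians(tilt)
    x=np.array([np.cos(a)*np.cos(t),np.sin(a)*np.cos(t),np.sin(t)])
    z=np.array([np.cos(a)*np.sin(t),np.sin(a)*np.sin(t),-np.cos(t)])
    return R.from_matrix(np.c_[x,np.cross(z,x),z])
def plan(p,q,pt,Rt,n,dec=2):
    R0=R.from_quat(q); p=np.array(p,float);pt=np.array(pt,float)
    dr=(R0.inv()*Rt).as_rotvec(); out=[];cp,cR=p.copy(),R0
    for i in range(1,n+1):
        w=p+(pt-p)*i/n; Rw=R0*R.from_rotvec(dr*i/n)
        row=np.r_[cR.inv().apply(w-cp)/.05,np.degrees((cR.inv()*Rw).as_rotvec())/10].round(dec)
        cp=cp+cR.apply(row[:3]*.05); cR=cR*R.from_rotvec(np.radians(row[3:]*10)); out.append((row+0).tolist())
    print(out, "end err mm",np.round((cp-pt)*1000,1))
INS=np.array([.5515,-.2455]);YAW=9.45
def stand(x,y,z):  # insert-centred stand frame (mm) ->world
    a=np.radians(YAW);x,y=x/1000,y/1000
    return np.array([INS[0]+x*np.cos(a)-y*np.sin(a),INS[1]+x*np.sin(a)+y*np.cos(a),z/1000])
E
python3 - <<'E'
from h import *
from workcell import *
o=get_obs(); 
plan(o['eef_pos'],o['tool_rot'],stand(-27,0,120),rot(YAW),8)
plan(stand(-27,0,120),rot(YAW).as_quat(),stand(-27,0,60),rot(YAW),3)
E
```

```text
[[0.93, -0.13, 0.3, 0.0, 0.0, 0.19], [0.92, -0.16, 0.29, 0.0, 0.0, 0.2], [0.92, -0.19, 0.3, 0.0, 0.0, 0.19], [0.9, -0.22, 0.3, -0.01, 0.0, 0.19], [0.91, -0.25, 0.29, 0.0, 0.0, 0.2], [0.89, -0.29, 0.3, 0.0, 0.0, 0.19], [0.88, -0.31, 0.29, 0.0, 0.0, 0.19], [0.87, -0.34, 0.3, 0.0, 0.0, 0.2]] end err mm [-0.1 -0.1 -0. ]
[[0.0, 0.0, 0.4, 0.0, 0.0, 0.0], [0.0, 0.0, 0.4, 0.0, 0.0, 0.0], [0.0, 0.0, 0.4, 0.0, 0.0, 0.0]] end err mm [ 0.  0. -0.]
```

>>> send_rows([
  [[0.93,-0.13,0.3,0,0,0.19],[0.92,-0.16,0.3,0,0,0.2],[0.92,-0.19,0.3,0,0,0.19],[0.9,-0.22,0.3,0,0,0.19],[0.9,-0.25,0.29,0,0,0.2],[0.89,-0.29,0.3,0,0,0.19],[0.88,-0.31,0.29,0,0,0.19],[0.87,-0.34,0.3,0,0,0.2]],
], grip=1)

```text
clock: 1.1
eef_pos: [0.5256, -0.2497, 0.1193]
tool_rot: [0.997, 0.082, -0.0, -0.0]
ft_force: [0.8, -0.7, -0.3]
grip_width: 0.0001
```

>>> send_rows([
  [[0,0,0.4,0,0,0],[0,0,0.4,0,0,0],[0,0,0,0,0,0],[0,0,0,0,0,0]],
])

```text
clock: 1.6
eef_pos: [0.5248, -0.251, 0.0807]
tool_rot: [0.997, 0.082, 0.0, 0.0]
ft_force: [-0.3, 0.1, 0.5]
grip_width: -0.0001
```

```bash
python3 - <<'E'
from h import *
from workcell import *
o=get_obs(); print(o)
print((o['eef_pos']-stand(-27,0,80))*1000)
print((rot(YAW).inv()*R.from_quat(o['tool_rot'])).as_rotvec(degrees=True))
for n in ("scene","top"):
    c=camera(n)
    cr=(c["color"][100:240,300:480] if n=="top" else c["color"][110:270,170:350])
    cv2.imwrite(f"pics/{n}1.png",cv2.resize(cr[:,:,::-1],None,fx=3.5,fy=3.5,interpolation=cv2.INTER_CUBIC))
E
```

```text
{'clock': 1.6, 'joint_pos': array([-4.46074016e-01,  5.10904248e-01, -2.61814394e-02,  1.03341910e+00,
       -8.00803461e-06,  2.53150444e+00]), 'joint_vel': array([-0.00424717, -0.01479815,  0.0127674 , -0.00308328, -0.00044989,
       -0.00036553]), 'tau': array([ 1.24609396e-01, -4.61655986e+01,  2.19265294e+01,  5.18632319e-02,
        5.92095283e-03, -2.78828463e-05]), 'eef_pos': array([ 0.52478564, -0.25096673,  0.08072696]), 'tool_rot': array([9.96639291e-01, 8.19152095e-02, 1.23894642e-04, 7.69084647e-05]), 'ft_force': array([-0.27167623,  0.05687243,  0.46868711]), 'ft_torque': array([-0.01385128,  0.01167897,  0.03713054]), 'grip_width': -6.475912812456708e-05}
[-0.08076918 -1.03368238  0.72695607]
[-0.00995259  0.01342307  0.05267878]
```

View pics/scene1.png

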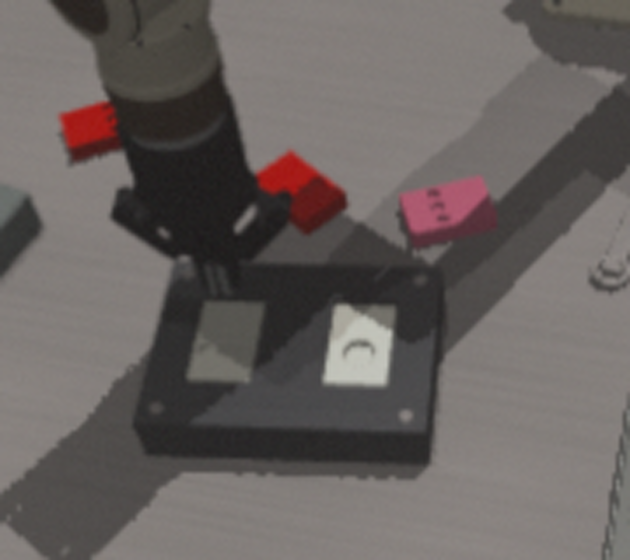

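View pics/top1.png

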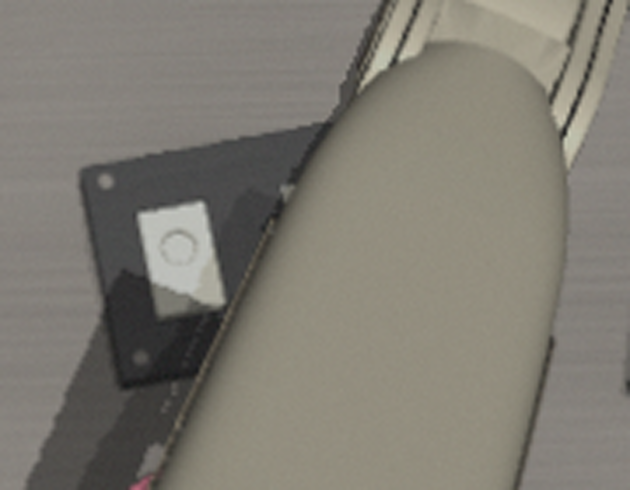

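The scene view shows the closed fingertips over the press end at about (220,285) in the crop. They leave ample margin on both sides. I'll descend gently.

>>> send_rows([
  [[0,0.02,0.25,0,0,0],[0,0,0.2,0,0,0],[0,0,0.06,0,0,0],[0,0,0.04,0,0,0],[0,0,0,0,0,0]],
])

```text
clock: 2.33
eef_pos: [0.5248, -0.2518, 0.0527]
tool_rot: [0.997, 0.082, -0.0, -0.0]
ft_force: [-0.5, 0.4, 0.0]
grip_width: -0.0002
```

>>> send_rows([
  [[0,0,0.03,0,0,0],[0,0,0.03,0,0,0]],
])

```text
clock: 2.58
eef_pos: [0.525, -0.2518, 0.05]
tool_rot: [0.997, 0.082, 0.0, 0.0]
ft_force: [-1.1, 0.6, -1.6]
grip_width: 0.0003
```

>>> send_rows([
  [[0,0,0.03,0,0,0],[0,0,0.03,0,0,0]],
])

```text
clock: 2.82
eef_pos: [0.5249, -0.2517, 0.0467]
tool_rot: [0.997, 0.082, 0.0, -0.0]
ft_force: [-0.6, 0.1, 0.1]
grip_width: -0.0002
```

>>> send_rows([
  [[0,0,0.03,0,0,0],[0,0,0.03,0,0,0],[0,0,0,0,0,0]],
])

```text
clock: 3.2
eef_pos: [0.5249, -0.2518, 0.0443]
tool_rot: [0.997, 0.082, 0.0, 0.0]
ft_force: [-1.2, -0.3, 3.7]
grip_width: -0.0
```

```bash
python3 - <<'E'
from h import *
from workcell import *
o=get_obs(); print(o['ft_force'],o['eef_pos'])
for n in ("scene",):
    c=camera(n)
    cr=(c["color"][100:240,300:480] if n=="top" else c["color"][160:260,190:310])
    cv2.imwrite(f"pics/{n}2.png",cv2.resize(cr[:,:,::-1],None,fx=5,fy=5,interpolation=cv2.INTER_CUBIC))
E
```

```text
[-1.16518725 -0.34267146  3.74826214] [ 0.52493597 -0.25178164  0.04428736]
```

View pics/scene2.png

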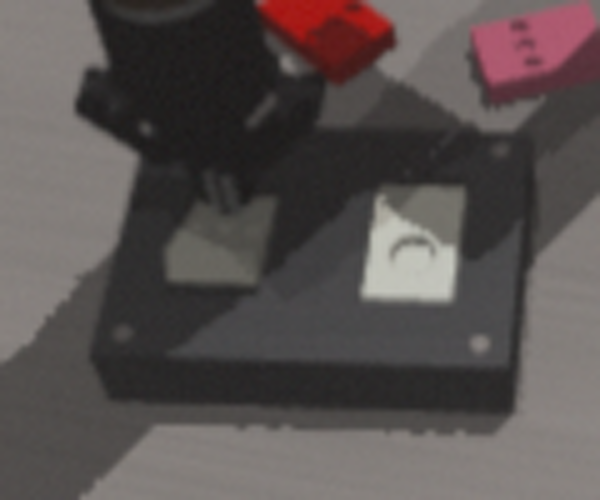

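>>> send_rows([
  [[0,0,-0.3,0,0,0],[0,0,-0.9,0,0,-0.5],[0,0,-0.9,0,0,-1],[-0.2,0,-0.5,0,0,-1],[-0.5,0,0,0,0,-1],[-0.5,0,0,0,0,-1],[-0.5,0,0,0,0,-1],[0,0,0,0,0,-1]],
], grip=1)

```text
clock: 4.25
eef_pos: [0.4618, -0.3092, 0.1748]
tool_rot: [0.795, 0.606, -0.0, 0.001]
ft_force: [-0.1, 0.4, 1.1]
grip_width: -0.0001
```

>>> send_rows([
  [[0,0,0,0,0,-1],[0,0,0,0,0,-1],[0,0,0,0,0,-1],[0,0,0,0,0,-1],[0,0,0,0,0,-1],[0,0,0,0,0,-1],[0,0,0,0,0,-1],[0,0,0,0,0,-1]],
], grip=0.3)

```text
clock: 5.25
eef_pos: [0.4628, -0.3079, 0.1746]
tool_rot: [0.219, 0.976, -0.0, 0.0]
ft_force: [0.4, -1.2, -0.5]
grip_width: 0.0597
```

>>> send_rows([
  [[0,0,0,0,0,-1],[0,0,0,0,0,-1],[0,0,0,0,0,-1],[0,0,0,0,0,-0.5],[0,0,0,0,0,0]],
])

```text
clock: 5.88
eef_pos: [0.4628, -0.3079, 0.1745]
tool_rot: [-0.082, 0.997, -0.0, 0.0]
ft_force: [-0.3, -0.4, 0.5]
grip_width: 0.0596
```

```bash
python3 - <<'E'
from h import *
from workcell import *
o=get_obs(); print(o['joint_pos'],o['eef_pos'],o['tool_rot'],o['grip_width'])
for n in ("scene","top"):
    c=camera(n); np.savez(f"{n}3.npz",**{k:np.array(v) for k,v in c.items()})
    cr=(c["color"][100:240,300:480] if n=="top" else c["color"][130:260,190:310])
    cv2.imwrite(f"pics/{n}3.png",cv2.resize(cr[:,:,::-1],None,fx=4,fy=4,interpolation=cv2.INTER_CUBIC))
E
```

```text
[-5.87049538e-01  3.84667834e-01  3.50591340e-02  1.22036717e+00
 -3.19459174e-05 -7.50252411e-01] [ 0.46282552 -0.30792494  0.17450105] [-8.15108922e-02  9.96672366e-01 -2.66846057e-04  3.11988018e-04] 0.05964225807215259
```

View pics/scene3.png

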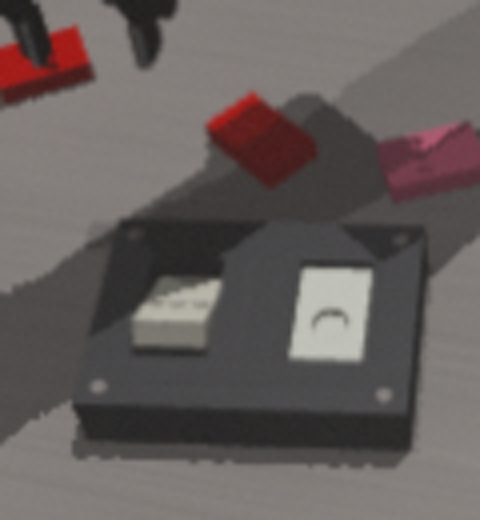

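View pics/top3.png

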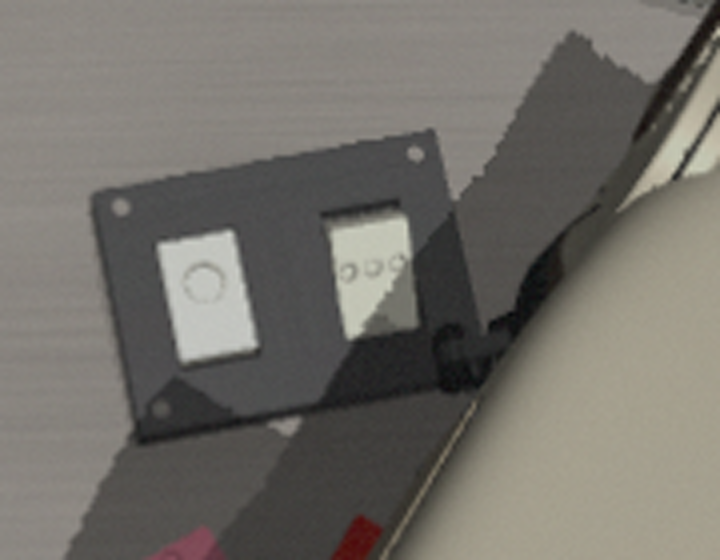

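The insert stays tipped, with its far end raised at about (175,310) in the scene crop. I'll measure its tilt and its upper edge.

```bash
python3 - <<'E'
from h import *
a=np.radians(YAW)
for n,(x0,y0,x1,y1) in (("top",(376,150,412,188)),("scene",(220,196,246,220))):
    c=load(n+"3.npz"); P=cloud(c); col=c["color"].astype(int)
    g=col.sum(2)/3
    d=P[y0:y1,x0:x1].reshape(-1,3)-np.r_[INS,0]
    gg=g[y0:y1,x0:x1].ravel()
    X=(d[:,0]*np.cos(a)+d[:,1]*np.sin(a))*1000; Y=(-d[:,0]*np.sin(a)+d[:,1]*np.cos(a))*1000; Z=d[:,2]*1000
    m=(abs(Y)<20)&(X>-25)&(X<25)&(Z>25)&(gg>75)
    if n=="scene": pass
    A=np.c_[X[m],Y[m],np.ones(m.sum())]; s=np.ones(m.sum(),bool)
    for _ in range(6):
        k=np.linalg.lstsq(A[s],Z[m][s],rcond=None)[0]; r=A@k-Z[m]; s=abs(r)<2.5
    print(n,s.sum(),"tilt x",np.degrees(np.arctan(k[0])),"tilt y",np.degrees(np.arctan(k[1])),"z at X=0",k[2],"rms",r[s].std())
    hi=(Z>47)&(gg>60); print(" above47: X",X[hi].min(),X[hi].max(),"Y",np.percentile(Y[hi],[2,50,98]),"Zmax",np.percentile(Z[hi],[90,98,100]))
    # profile mid strip
    for xx in range(-40,48,6):
        q=(abs(X-xx)<3)&(abs(Y)<15)
        if q.any(): print(xx,np.round(np.median(Z[q]),1),int(np.median(gg[q])),end=" | ")
    print()
E
```

```text
top 233 tilt x 29.01536317939184 tilt y -0.8685881145662581 z at X=0 47.9736397999896 rms 1.3035787966912236
 above47: X -247.18052074867398 42.060568396676274 Y [-31.96839706   3.45302187  42.0379096 ] Zmax [  59.73301971   63.56378277 1165.79437818]
-40 30.4 65 | -34 28.2 92 | -28 32.4 112 | -22 35.3 175 | -16 39.3 190 | -10 42.1 190 | -4 43.3 174 | 2 46.3 183 | 8 52.7 190 | 14 57.0 190 | 20 58.9 190 | 26 54.0 119 | 32 44.8 88 | 38 37.5 59 | 44 42.8 76 | 
scene 119 tilt x 25.276792955992814 tilt y 0.2586633170004123 z at X=0 47.582596010596234 rms 1.2841629966023387
 above47: X -21.253790275086548 30.584720053716428 Y [-22.51563426   0.87975531  23.07227698] Zmax [58.9934512  60.44549351 61.31861724]
-40 28.6 42 | -34 30.8 87 | -28 34.5 101 | -22 37.1 152 | -16 40.4 173 | -10 42.5 173 | -4 46.1 159 | 2 49.5 160 | 8 53.4 171 | 14 56.2 175 | 20 56.5 119 | 26 50.2 117 | 32 46.3 90 | 38 44.1 65 |
```

```bash
cat > g.py <<'E'
from h import *
T=29.
G=rot(YAW+180,-T)
def tcp(back=0): 
    t=np.radians(T); z=np.array([np.sin(t),-np.cos(t)])
    p=np.array([20.0,56.9])-back*z
    return stand(p[0],0.3,p[1])
E
python3 - <<'E'
from g import *
from workcell import *
o=get_obs(); print(G.as_matrix().round(2),tcp(),tcp(60))
plan(o['eef_pos'],o['tool_rot'],tcp(60),G,6)
E
```

```text
[[-0.86 -0.16  0.48]
 [-0.14  0.99  0.08]
 [-0.48 -0.   -0.87]] [ 0.57117933 -0.24192033  0.0569    ] [ 0.54248551 -0.2466963   0.10937718]
[[-0.3, 0.16, 0.22, 0.0, -0.48, 0.0], [-0.27, 0.16, 0.24, 0.0, -0.49, 0.0], [-0.26, 0.15, 0.26, 0.0, -0.48, -0.01], [-0.23, 0.16, 0.28, 0.0, -0.48, 0.0], [-0.2, 0.16, 0.3, 0.0, -0.48, 0.0], [-0.19, 0.16, 0.32, 0.0, -0.49, 0.0]] end err mm [0.1 0.1 0.2]
```

>>> send_rows([
  [[-0.3,0.16,0.22,0,-0.48,0],[-0.27,0.16,0.24,0,-0.49,0],[-0.26,0.15,0.26,0,-0.48,0],[-0.23,0.16,0.28,0,-0.48,0],[-0.2,0.16,0.3,0,-0.48,0],[-0.19,0.16,0.32,0,-0.49,0],[0,0,0,0,0,0],[0,0,0,0,0,0]],
])

```text
clock: 6.98
eef_pos: [0.5429, -0.2471, 0.11]
tool_rot: [-0.079, 0.965, 0.02, 0.249]
ft_force: [0.5, -0.1, 0.5]
grip_width: 0.0599
```

```bash
python3 - <<'E'
from g import *
from workcell import *
o=get_obs(); print(o['joint_pos'].round(3),o['eef_pos'],o['ft_force'])
print((G.inv()*R.from_quat(o['tool_rot'])).as_rotvec(degrees=True))
plan(o['eef_pos'],o['tool_rot'],tcp(8),G,5)
c=camera("scene")
cv2.imwrite(f"pics/s4.png",cv2.resize(c["color"][130:260,190:310,::-1],None,fx=4,fy=4,interpolation=cv2.INTER_CUBIC))
E
```

```text
[-0.592  0.298 -0.415  0.475  0.338 -0.69 ] [ 0.54287417 -0.24706071  0.10996494] [ 0.53466117 -0.09066842  0.51458562]
[0.06928365 0.0190794  0.03381275]
[[0.0, 0.0, 0.21, 0.0, 0.0, 0.0], [0.0, 0.0, 0.21, 0.0, 0.0, 0.0], [0.01, 0.01, 0.21, 0.0, 0.0, 0.0], [0.0, 0.0, 0.21, -0.01, 0.0, 0.0], [0.0, 0.0, 0.21, 0.0, 0.0, 0.0]] end err mm [ 0.1  0.1 -0.1]
```

View pics/s4.png

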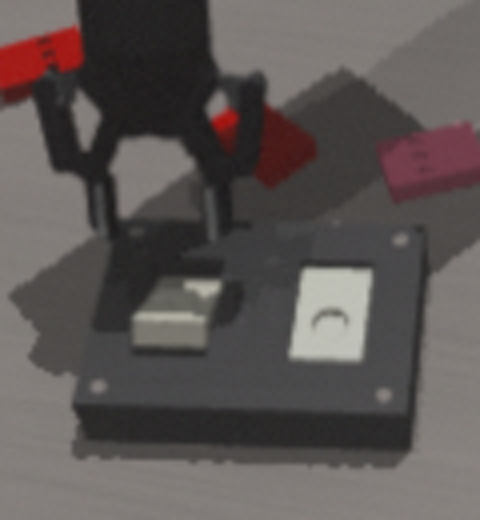

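The gripper is in line, with its fingers at (105,210) and (215,210) in the crop, straddling the raised end. I'll advance it.

>>> send_rows([
  [[0,0,0.21,0,0,0],[0,0,0.21,0,0,0],[0.01,0.01,0.21,0,0,0],[0,0,0.21,0,0,0],[0,0,0.21,0,0,0],[0,0,0,0,0,0]],
])

```text
clock: 7.78
eef_pos: [0.5667, -0.2413, 0.0616]
tool_rot: [-0.08, 0.965, 0.021, 0.249]
ft_force: [-0.6, -0.5, -0.3]
grip_width: 0.06
```

>>> send_rows([
  [[0,0,0.05,0,0,0],[0,0,0.05,0,0,0],[0,0,0.03,0,0,0],[0,0,0,0,0,0]],
])

```text
clock: 8.28
eef_pos: [0.5701, -0.2414, 0.0573]
tool_rot: [-0.079, 0.965, 0.021, 0.25]
ft_force: [-0.7, 0.5, 0.4]
grip_width: 0.0598
```

```bash
python3 - <<'E'
from g import *
from workcell import *
o=get_obs(); print((o['eef_pos']-tcp(0))*1000,o['ft_force'])
c=camera("scene")
cv2.imwrite(f"pics/s5.png",cv2.resize(c["color"][150:250,190:310,::-1],None,fx=5,fy=5,interpolation=cv2.INTER_CUBIC))
E
```

```text
[-1.06841461  0.53260684  0.3912356 ] [-0.70436506  0.53586482  0.44546194]
```

View pics/s5.png

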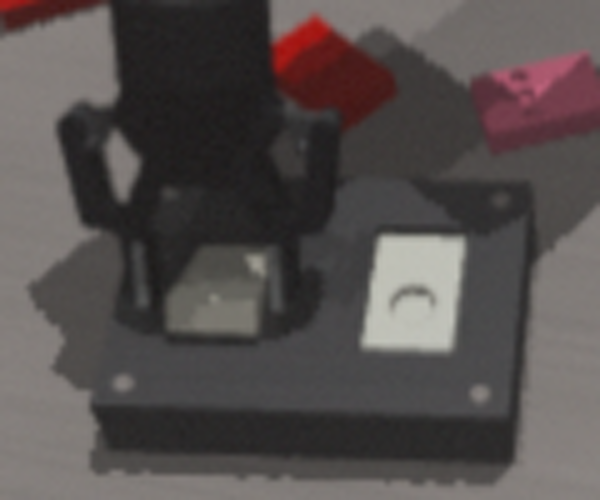

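>>> send_rows([
  [[0,0,0,0,0,0],[0,0,0,0,0,0],[0,0,0,0,0,0],[0,0,0,0,0,0]],
], grip=1)

```text
clock: 8.82
eef_pos: [0.5703, -0.2417, 0.0575]
tool_rot: [-0.079, 0.965, 0.02, 0.25]
ft_force: [-1.4, -2.5, 1.5]
grip_width: 0.0433
```

```bash
python3 - <<'E'
from g import *
from workcell import *
o=get_obs(); print((o['eef_pos']-tcp(0))*1000,o['ft_force'],o['grip_width'])
q=o['tool_rot'];Rq=R.from_quat(q)
print(Rq.inv().apply([0,0,.01])/.05)
c=camera("scene")
cv2.imwrite(f"pics/s6.png",cv2.resize(c["color"][150:250,190:310,::-1],None,fx=5,fy=5,interpolation=cv2.INTER_CUBIC))
E
```

```text
[-0.90727109  0.17210251  0.64110842] [-1.41150488 -2.45820323  1.45025341] 0.04331115464377505
[-9.70140149e-02 -1.44711825e-04 -1.74894997e-01]
```

View pics/s6.png

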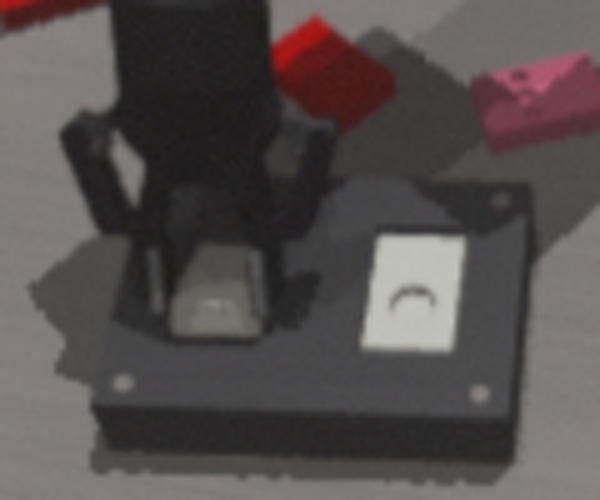

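>>> send_rows([
  [[-0.05,0,-0.09,0,0,0],[-0.1,0,-0.17,0,0,0],[-0.1,0,-0.17,0,0,0],[0,0,0,0,0,0]],
])

```text
clock: 9.38
eef_pos: [0.5715, -0.241, 0.0837]
tool_rot: [-0.08, 0.965, 0.021, 0.251]
ft_force: [-0.0, 0.2, -1.0]
grip_width: 0.0435
```

```bash
python3 - <<'E'
from g import *
from workcell import *
o=get_obs(); print((o['eef_pos']-tcp(0))*1000,o['ft_force'],o['grip_width'])
c=camera("scene")
cv2.imwrite(f"pics/s7.png",cv2.resize(c["color"][150:250,190:310,::-1],None,fx=5,fy=5,interpolation=cv2.INTER_CUBIC))
E
```

```text
[ 0.27581178  0.90837991 26.78641239] [-0.03387395  0.23238244 -1.03433067] 0.043508604063716906
```

View pics/s7.png

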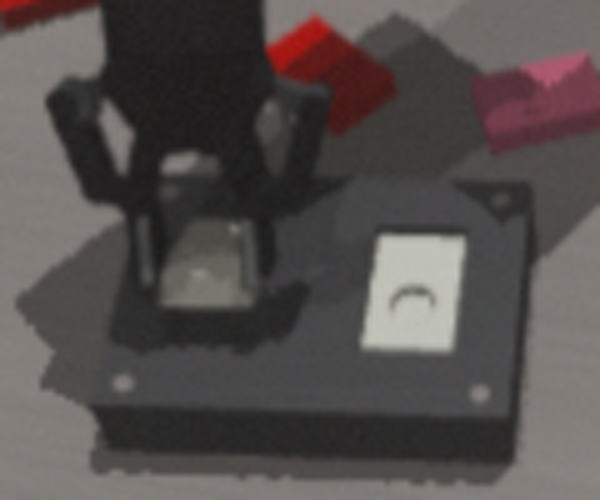

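>>> send_rows([
  [[-0.15,0,-0.25,0,0,0],[-0.25,0,-0.43,0,0,0],[-0.25,0,-0.43,0,0,0],[-0.25,0,-0.43,0,0,0],[0,0,0,0,0,0]],
])

```text
clock: 10.05
eef_pos: [0.5743, -0.2415, 0.1747]
tool_rot: [-0.08, 0.964, 0.019, 0.252]
ft_force: [-0.4, -0.4, -1.3]
grip_width: 0.0435
```

```bash
python3 - <<'E'
from g import *
from workcell import *
o=get_obs(); print(o['eef_pos'],o['ft_force'],o['grip_width'],o['joint_pos'].round(2))
plan(o['eef_pos'],o['tool_rot'],[.6174,.2571,.14],rot(181.15),16)
E
```

```text
[ 0.57430475 -0.24152104  0.17471018] [-0.37447522 -0.37367985 -1.26259714] 0.04352478257025942 [-0.55  0.26 -0.28  0.64  0.32 -0.65]
[[-0.12, 0.61, 0.11, 0.01, 0.18, 0.05], [-0.11, 0.6, 0.11, 0.01, 0.19, 0.05], [-0.11, 0.61, 0.1, 0.02, 0.18, 0.05], [-0.11, 0.61, 0.1, 0.01, 0.18, 0.05], [-0.11, 0.61, 0.09, 0.01, 0.18, 0.05], [-0.1, 0.61, 0.09, 0.01, 0.19, 0.06], [-0.1, 0.62, 0.08, 0.01, 0.18, 0.05], [-0.1, 0.61, 0.08, 0.02, 0.18, 0.05], [-0.1, 0.62, 0.08, 0.01, 0.18, 0.05], [-0.09, 0.61, 0.07, 0.01, 0.19, 0.05], [-0.09, 0.62, 0.06, 0.01, 0.18, 0.05], [-0.08, 0.62, 0.07, 0.01, 0.18, 0.05], [-0.09, 0.62, 0.06, 0.02, 0.19, 0.05], [-0.07, 0.62, 0.05, 0.01, 0.18, 0.05], [-0.08, 0.62, 0.05, 0.01, 0.18, 0.05], [-0.07, 0.62, 0.05, 0.01, 0.18, 0.06]] end err mm [ 0.   0.  -0.2]
```

>>> send_rows([
  [[-0.12,0.61,0.11,0.01,0.18,0.05],[-0.11,0.6,0.11,0.01,0.19,0.05],[-0.11,0.61,0.1,0.02,0.18,0.05],[-0.11,0.61,0.1,0.01,0.18,0.05],[-0.11,0.61,0.09,0.01,0.18,0.05],[-0.1,0.61,0.09,0.01,0.19,0.06],[-0.1,0.62,0.08,0.01,0.18,0.05],[-0.1,0.61,0.08,0.02,0.18,0.05]],
])

```text
clock: 11.05
eef_pos: [0.5931, 0.0096, 0.153]
tool_rot: [-0.045, 0.991, 0.011, 0.123]
ft_force: [-0.3, -0.2, -1.5]
grip_width: 0.0433
```

>>> send_rows([
  [[-0.1,0.62,0.08,0.01,0.18,0.05],[-0.09,0.61,0.07,0.01,0.19,0.05],[-0.09,0.62,0.06,0.01,0.18,0.05],[-0.08,0.62,0.07,0.01,0.18,0.05],[-0.09,0.62,0.06,0.02,0.19,0.05],[-0.07,0.62,0.05,0.01,0.18,0.05],[-0.08,0.62,0.05,0.01,0.18,0.05],[-0.07,0.62,0.05,0.01,0.18,0.06]],
])

```text
clock: 12.05
eef_pos: [0.615, 0.2588, 0.1356]
tool_rot: [-0.009, 1.0, 0.001, -0.004]
ft_force: [0.2, 1.0, -1.2]
grip_width: 0.0437
```

>>> send_rows([
  [[0,0,0,0,0,0],[0,0,0,0,0,0]],
])

```text
clock: 12.3
eef_pos: [0.615, 0.2573, 0.1359]
tool_rot: [-0.01, 1.0, 0.001, -0.003]
ft_force: [0.3, 0.1, -0.8]
grip_width: 0.0432
```

```bash
python3 - <<'E'
from g import *
from workcell import *
o=get_obs(); print(o['eef_pos'],o['ft_force'],o['ft_torque'],o['grip_width'],o['joint_pos'].round(2))
plan(o['eef_pos'],o['tool_rot'],[.6174,.2571,.04],rot(181.15),5)
for n in("scene","top"):
    c=camera(n); np.savez(f"{n}8.npz",**{k:np.array(v) for k,v in c.items()})
    cr=c["color"][150:300,330:480] if n=="scene" else c["color"][90:220,130:290]
    cv2.imwrite(f"pics/{n}8.png",cv2.resize(cr[...,::-1],None,fx=3.9,fy=3.9,interpolation=cv2.INTER_CUBIC))
E
```

```text
[0.61502091 0.25729018 0.13591083] [ 0.33126571  0.1110825  -0.81507945] [ 0.00397799 -0.06731954 -0.0049438 ] 0.04317837103209552 [0.39 0.63 0.34 1.28 0.   0.38]
[[-0.01, 0.0, 0.38, 0.0, -0.01, 0.0], [-0.01, 0.0, 0.39, 0.0, -0.01, 0.0], [-0.01, -0.01, 0.38, 0.01, 0.0, 0.0], [-0.02, 0.0, 0.38, 0.0, -0.01, 0.0], [-0.01, 0.0, 0.39, 0.0, -0.01, -0.01]] end err mm [ 0.2 -0.1 -0.1]
```

View pics/scene8.png

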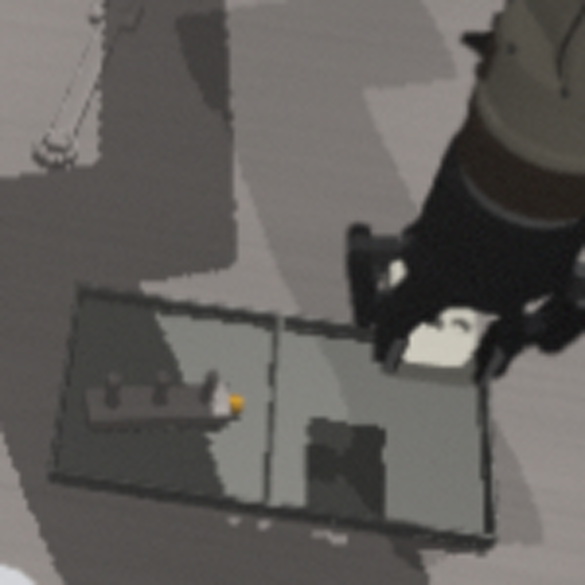

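View pics/top8.png

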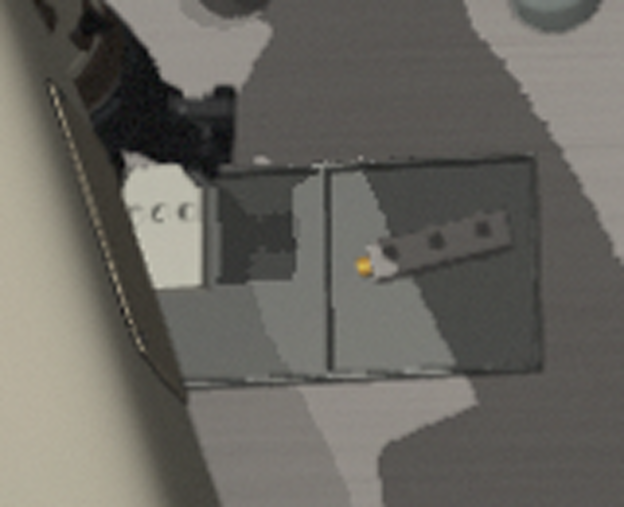

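The insert is held wells up over the empty bay, at about (165,225) in the top crop. Before lowering, I'll check its tilt and position from depth.

```bash
python3 - <<'E'
from g import *
c=load("top8.npz"); P=cloud(c); g=c["color"].min(2).astype(int)
m=np.zeros(g.shape,bool); m[130:166,160:184]=1
m&=(g>130)&(P[...,2]>.1)&(P[...,2]<.16)
Q=P[m]*1000; A=np.c_[Q[:,0]-585,Q[:,1]-257,np.ones(len(Q))]
s=np.ones(len(Q),bool)
for _ in range(5):
    k=np.linalg.lstsq(A[s],Q[s,2],rcond=None)[0]; r=A@k-Q[:,2]; s=abs(r)<2.5
print(len(Q),s.sum(),np.degrees(np.arctan(k[:2])),k[2],r[s].std())
print(Q[s].min(0),Q[s].max(0))
for x in range(545,630,8):
    q=s&(abs(Q[:,0]-x)<4)
    if q.any(): print(x,Q[q,2].mean().round(1),Q[q,1].min().round(1),Q[q,1].max().round(1))
E
```

```text
486 389 [0.03561207 1.04708462] 136.54358861032094 1.2130328562499288
[547.17028454 231.68484733 133.71074579] [619.65129596 276.3566655  139.02686472]
545 135.9 238.4 255.9
553 136.5 231.7 261.0
561 136.1 232.0 263.2
569 136.5 232.5 265.8
577 136.3 232.6 268.6
585 136.5 232.5 270.3
593 136.0 235.4 274.4
601 136.7 235.2 275.7
609 136.6 238.6 276.4
617 136.5 244.7 274.4
```

>>> send_rows([
  [[-0.01,0,0.38,0,-0.01,0],[-0.01,0,0.38,0,-0.01,0],[-0.01,0,0.38,0,-0.01,0],[-0.02,0,0.38,0,0,0],[-0.01,0,0.3,0,0,0],[0,0,0,0,0,0]],
])

```text
clock: 13.15
eef_pos: [0.6176, 0.257, 0.0451]
tool_rot: [-0.009, 1.0, 0.001, -0.001]
ft_force: [0.1, -1.0, -0.1]
grip_width: 0.0432
```

>>> send_rows([
  [[0,0,0.1,0,0,0],[0,0,0.1,0,0,0],[0,0,0.08,0,0,0],[0,0,0.04,0,0,0],[0,0,0,0,0,0]],
])

```text
clock: 13.78
eef_pos: [0.6186, 0.2582, 0.0302]
tool_rot: [-0.009, 1.0, 0.001, 0.0]
ft_force: [-0.5, 0.0, -0.2]
grip_width: 0.0434
```

>>> send_rows([
  [[0.01,0,0.06,0,0,0],[0.01,0,0.05,0,0,0],[0,0,0.03,0,0,0],[0,0,0.02,0,0,0],[0,0,0,0,0,0]],
])

```text
clock: 14.4
eef_pos: [0.6176, 0.2581, 0.0223]
tool_rot: [-0.009, 1.0, 0.002, 0.0]
ft_force: [0.4, 0.0, -0.6]
grip_width: 0.0433
```

>>> send_rows([
  [[0,0,0.02,0,0,0],[0,0,0.01,0,0,0],[0,0,0,0,0,0]],
])

```text
clock: 14.78
eef_pos: [0.618, 0.2582, 0.0213]
tool_rot: [-0.009, 1.0, 0.002, 0.001]
ft_force: [0.0, -0.6, 0.6]
grip_width: 0.0433
```

>>> send_rows([
  [[0,0,0.02,0,0,0],[0,0,0.01,0,0,0],[0,0,0,0,0,0]],
])

```text
clock: 15.15
eef_pos: [0.618, 0.2582, 0.0211]
tool_rot: [-0.009, 1.0, 0.002, 0.001]
ft_force: [-1.6, -0.8, 8.4]
grip_width: 0.0435
```

```bash
python3 - <<'E'
from g import *
from workcell import *
o=get_obs(); print(o['eef_pos'],o['ft_force'],o['ft_torque'],o['grip_width'])
c=camera("scene")
cv2.imwrite(f"pics/s9.png",cv2.resize(c["color"][190:300,340:470,::-1],None,fx=4.5,fy=4.5,interpolation=cv2.INTER_CUBIC))
E
```

```text
[0.61800048 0.2582139  0.02114235] [-1.55163989 -0.75286665  8.39154967] [-0.3690135   0.48053     0.01138798] 0.04346692335589279
```

View pics/s9.png

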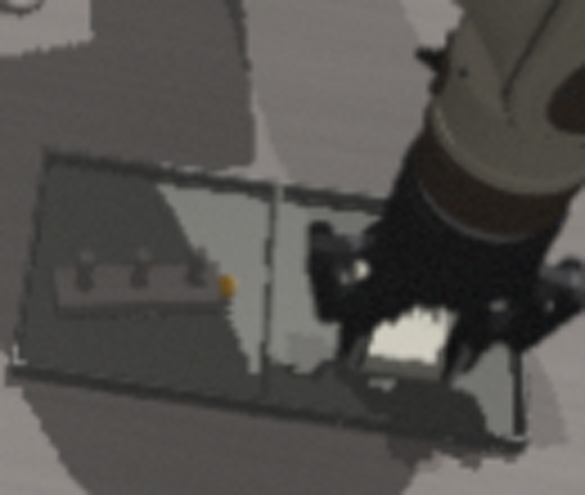

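The force reads 8 N and the height is as predicted, so the insert rests on the tray floor. I'll open partway and retreat upwards.

>>> send_rows([
  [[0,0,-0.01,0,0,0],[0,0,0,0,0,0],[0,0,0,0,0,0],[0,0,0,0,0,0]],
], grip=0.3)

```text
clock: 15.7
eef_pos: [0.6176, 0.2581, 0.0195]
tool_rot: [-0.009, 1.0, 0.001, 0.0]
ft_force: [-0.8, -0.0, -0.8]
grip_width: 0.0598
```

>>> send_rows([
  [[0,0,-0.1,0,0,0],[0,0,-0.3,0,0,0],[0,0,-0.6,0,0,0],[0,0,-0.8,0,0,0],[0,0,-0.8,0,0,0],[0.8,0,-0.5,0,0,0],[0.8,0,-0.3,0,0,0],[0.8,0,0,0,0,0]],
])

```text
clock: 16.7
eef_pos: [0.4978, 0.2559, 0.1931]
tool_rot: [-0.009, 1.0, 0.003, 0.003]
ft_force: [0.7, -0.0, -0.1]
grip_width: 0.06
```

>>> send_rows([
  [[0.8,0,0,0,0,0],[0.8,0.6,0,0,0,0],[0.6,0.8,0,0,0,0],[0,0.8,0,0,0,0],[0,0.8,0,0,0,0],[0,0,0,0,0,0]],
])

```text
clock: 17.45
eef_pos: [0.3846, 0.406, 0.1914]
tool_rot: [-0.011, 1.0, 0.003, 0.001]
ft_force: [0.4, 0.4, 0.2]
grip_width: 0.0597
```

```bash
python3 - <<'E'
from g import *
from workcell import *
o=get_obs(); print(o['eef_pos'],o['ft_force'],o['grip_width'])
for n in("scene","top"):
    c=camera(n); np.savez(f"{n}10.npz",**{k:np.array(v) for k,v in c.items()})
    cv2.imwrite(f"pics/{n}10.png",c["color"][...,::-1])
E
```

```text
[0.38463818 0.40602068 0.1913762 ] [0.40962685 0.36128436 0.15489803] 0.05965327041207597
```

View pics/scene10.png

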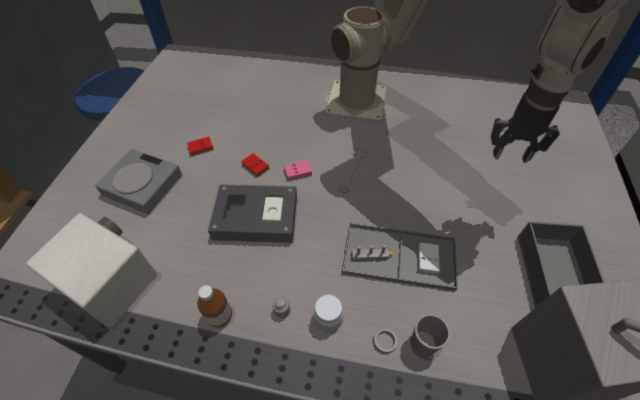

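View pics/top10.png

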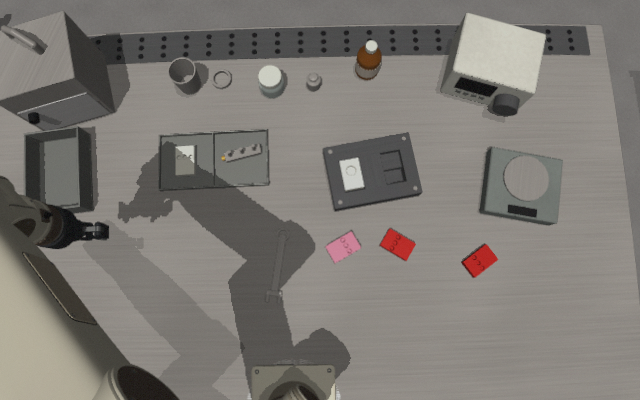

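The insert lies in the bay at (185,160) in the top view. The other insert and the manifold look undisturbed. I'll check its final pose.

```bash
python3 - <<'E'
from g import *
for n,(x0,y0,x1,y1) in (("top",(168,140,206,182)),("scene",(408,236,450,282))):
    c=load(n+"10.npz"); P=cloud(c); z=P[y0:y1,x0:x1]; 
    m=np.zeros(P.shape[:2],bool); m[y0:y1,x0:x1]=1
    m&=(P[...,2]>.014)&(P[...,2]<.03)
    m=cv2.morphologyEx(m.astype(np.uint8),cv2.MORPH_OPEN,np.ones((3,3)))
    r,b=fit(c,m,.021); Q=P[m>0]*1000
    k=np.linalg.lstsq(np.c_[Q[:,:2]-[586,257],np.ones(len(Q))],Q[:,2],rcond=None)[0]
    print(n,np.round(r[0],1),np.round(r[1],1),r[2].__round__(1),"top z",k[2].round(1),"tilt",np.degrees(np.arctan(k[:2])).round(1))
# others before/after change
for n,bx in (("top",dict(oth=(335,150,370,198),man=(218,140,266,168))),):
    a,b=load(n+"0.npz"),load(n+"10.npz"); 
    for kk,(x0,y0,x1,y1) in bx.items():
        o=[]
        for c in(a,b):
            P=cloud(c); g=cv2.cvtColor(c["color"],cv2.COLOR_RGB2GRAY); m=np.zeros(g.shape,bool); m[y0:y1,x0:x1]=1
            m&=(g>140) if kk=="oth" else (P[...,2]>.012)
            r,_=fit(c,m,.044 if kk=="oth" else .019); o.append((np.round(r[0],1),np.round(r[1],1),round(r[2],1)))
        print(kk,o)
E
```

```text
top [584.9 255.8] [74.5 44.6] 1.8 top z 21.0 tilt [0.3 0.3]
scene [586.9 258. ] [77.  47.5] 2.3 top z 20.6 tilt [-1.3 -0.1]
oth [(array([ 535.8, -147. ]), array([72.7, 46.8]), 9.6), (array([ 535.8, -146.9]), array([72.7, 46.8]), 9.7)]
man [(array([600.4, 118.4]), array([29.6, 98.1]), 12.5), (array([600. , 118.5]), array([28.4, 97.1]), 14.3)]
```

```bash
python3 - <<'E'
from g import *
for n,(x0,y0,x1,y1) in (("top",(218,140,266,168)),("scene",(345,238,398,266))):
    for i in("0","10"):
        c=load(n+i+".npz"); P=cloud(c); h=cv2.cvtColor(c["color"],cv2.COLOR_RGB2HSV)[y0:y1,x0:x1].astype(int)
        o=(h[...,1]>110)&(h[...,0]<30); p=np.argwhere(o).mean(0)
        Z=P[y0:y1,x0:x1]; Q=Z[(Z[...,2]>.013)&(Z[...,2]<.06)]*1000
        w=np.linalg.eigh(np.cov(Q[:,:2].T))[1][:,1]
        print(n,i,"tip px",p[::-1]+[x0,y0],"mean",Q.mean(0).round(1),"axis",np.degrees(np.arctan2(w[1],w[0]))%180)
from workcell import *
job_done(); print(get_obs()['clock'])
E
```

```text
top 0 tip px [223.         157.69230769] mean [599.3 115.7  22.5] axis 103.498605653912
top 10 tip px [223.         157.69230769] mean [599.2 115.6  22.7] axis 103.20972219422501
scene 0 tip px [389.91666667 252.83333333] mean [602.6 114.7  22.8] axis 98.92089150590024
scene 10 tip px [389.91666667 252.83333333] mean [602.7 114.4  22.7] axis 98.91394003328294
the job is handed in; nothing more can be done
the job is handed in; nothing more can be done
```

The three-well insert now lies flat, wells up, in the middle of the tray's empty bay, and I've handed the job in at about 18 s of the 48 s allowed.

**What I did:**
- **Tipping:** I pressed the end towards the robot with closed fingers; readings stayed under 4 N. The insert stayed tipped at about 29°.
- **Moving:** I gripped the raised end with the gripper tilted to match, then lifted it out and levelled it over the bay. I lowered it to the tray floor and let go once I felt contact at about 8 N.

**Last checks:**
- **Position:** the top and scene cameras put the insert within about 2 mm of the bay centre. It is turned about 1° from the tray's axis.
- **Flatness:** its top is 21 mm above the table, as expected for lying on the floor. The top camera shows a tilt of about 0.3°; the scene camera shows 1.3°, which is within that camera's noise.
- **Other insert:** it has not moved (within 0.1 mm).
- **Manifold:** a first outline check suggested a 1.8° turn. A direct before-and-after comparison showed its coloured tip at the same pixel in both views and its axis within 0.3°, so that was noise.
- **Gripper reading:** the gripper read 43 mm on the 46 mm block. I think this was the fingers flexing; the insert did not slip.

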